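# Release a test tube from its push-fit and put it away

## Task

Free the yellow tube from the push-fit fitting on the aluminium air test block: press the blue release ring down and, with it still pressed, draw the tube out. Stand the tube upright, foot down, in the open drawer of the blue parts cabinet, then shut the drawer fully and gently so that the tube stays standing. Leave the jar, spray can, duck and spanner alone.

Things in the scene. Friction and masses are not known exactly. Their poses are not given: they have to be found in the camera images.
- tube_center (a point): Rigid yellow tube, 24 mm diameter, 85 mm long, 90 g, loose; this point is its centre, half-way up (42.5 mm above its flat steel foot), z along the tube, up. A 17 mm diameter groove lies 8 to 16 mm above the foot. It starts upright in the fitting with its foot on the bore's floor, 45 mm above the bench; about 51 mm of it stands clear above the blue ring. Catches in the fitting hold it by the groove (2 mm of play upwards) unless the ring is pressed.
- collet_top (a point): Centre of the top face of the blue release ring round the tube, on the fitting of the aluminium block (100 x 100 x 45 mm, fixed, small dial on its front). Ring: 50 mm outside, 26 mm inside diameter, 5 mm thick, top face 78.5 mm above the bench when up. The fitting below it is black, 54 mm diameter, 16 mm high. The point moves with the ring; z up.
- collet (a joint): How far the blue ring is pressed down, m: 0 up, 0.012 at its stop. A spring pushes it back up (about 4 N at the start, 14 N at the stop). The catches let go of the tube at about 5 mm of press and take hold again above that. Pressed 8 mm or more and let rise together with the tube, as when fingertips that press the ring also pinch the tube and lift, the tube's foot is past the catches (2 mm of lift needed) before they close, and it then draws out.
- drawer (a joint): How far the cabinet's drawer is pulled out, m: 0 shut, at most 0.14; it slides stiffly (1.5 N) and stays where it is left.
- drawer_floor (a point): Centre of the inner floor of the drawer (10 mm above the bench), moving with the drawer. x points into the cabinet (the way it shuts), y across, z up. Inside the drawer: 148 mm along x (from -74 to +74 mm), 154 mm across; side walls 36 mm above this floor, front panel 58 mm above it. The blue cabinet (170 deep x 180 wide x 122 mm high, fixed) covers the rear part: its front face lies at x = drawer - 0.081 m in this frame. A standing tube passes under its top.
- drawer_lip (a point): Front face of the black finger lip on the drawer's front panel: middle of the lip, which is 80 mm wide, 10 mm high, stands 14 mm proud of the panel, 61 mm above the bench. Same axes as drawer_floor; push here along +x to shut.
- jar_mid (a point): White screw jar, 52 mm diameter, 60 mm high, loose, standing; point half-way up. Leave alone.
- spray_mid (a point): Blue spray can with a black band and a pale top, 48 mm diameter, 130 mm high, loose, standing; point half-way up. Leave alone.
- duck_mid (a point): Small yellow toy duck, about 52 mm wide and 77 mm high, loose; point 30 mm up. Leave alone.
- spanner_grip (a point): Steel spanner, 140 mm long, lying loose; point on its shank. Leave alone.

How it is judged:
On the way, in this order (a step that is already met when the one before it is completed fails the run):
1. the blue ring is pressed down at least 7 mm with the tube still in the fitting (value of joint collet above 0.007 m and distance between tube_center and collet_top below 0.03 m), for 0.1 s.
2. the tube is drawn up at least 3 mm while the ring is still pressed by 2 mm or more (value of joint collet above 0.002 m and distance of tube_center from where it was at the start of the episode above 0.003 m).
3. the tube is out and stands in the open drawer (angle between tube_center's own z axis and vertical below 0.25 rad and z of tube_center in the frame of drawer_floor below 0.047 m and x of tube_center in the frame of drawer_floor between -0.075 and 0.075 m and y of tube_center in the frame of drawer_floor between -0.077 and 0.077 m and value of joint drawer above 0.03 m), for 0.2 s.
At the end, for the whole second after the job is handed in: The tube stands upright (within 11 degrees), foot down, on the floor of the drawer, and the drawer is shut to within 5 mm (value of joint drawer below 0.005 m and angle between tube_center's own z axis and vertical below 0.2 rad and z of tube_center in the frame of drawer_floor between 0.037 and 0.047 m and x of tube_center in the frame of drawer_floor between -0.075 and 0.075 m and y of tube_center in the frame of drawer_floor between -0.077 and 0.077 m); the robot touches nothing.
It fails at once if a bystander (jar, spray can, duck, spanner) is moved by more than 25 mm (distance of any of jar_mid, spray_mid, duck_mid, spanner_grip from where it was at the start of the episode above 0.025 m).
It also fails if it takes over 67 s, if anything falls off the work surface, if the arm or the gripper's body presses on something with over 40 N, if the wrist force passes 120 N, or if a joint passes its speed limit or range.

## Robot

A 6-joint arm with a two-finger parallel gripper is mounted at the origin on the work surface. World frame = base frame: x ahead of the robot, y to its left, z up, the work surface at z = 0. Lengths are in m, angles in rad, forces in N, time in s.
With the tool pointing down it reaches from about 0.275 to 0.75 m from the base axis. Payload 10.2 kg.
Tool frame: the origin (TCP) lies between the finger pads; the fingertips stand 22 mm ahead of it and the grasp point (between the pads) lies 3 mm ahead of it; z points along the fingers, y is the line along which they close (so a half turn about z gives the same grasp; the last joint's range is limited). The gripper opens to 88 mm and grips with 3 to 60 N. Pads are 18 mm wide; open, the fingers measure 123 mm over their backs; the gripper's body (75 mm by 187 mm) begins 45 mm behind the grasp point.
Start: joints at [-1.411, 0.313, 1.498, -0, 1.331, -0.223], TCP at [0.196, -0.487, 0.261] pointing down, gripper open.
Joint ranges: [-2.94, 2.94], [-0.97, 2.17], [0.19, 2.56], [-1.23, 4.37], [0.02, 3.11], [-2.88, 2.88]. Speed limits (rad/s): [2.39, 2.39, 3.01, 3.14, 3.14, 3.14].

## Interface

Orientations are given as a rotation vector (axis times angle).
In Python, from plant import * gives the robot as it stands.
- The arm moves only by the tool step_arm, never from a script. Its argument "plan" is a list of rows, each an object of numbers: "claw": the closure in counts, from 0 (fully open) to 255 (shut); "tx", "ty", "tz": the shift along the tool's x, y, z in m; "turn": the turn about the tool's z in rad. In form: [{"claw": .., "tx": .., "ty": .., "tz": .., "turn": ..}, ...]. A call has 1 to 8 rows; each row is the pose to reach, as a shift and turn from the pose commanded when the call began, along the tool's axes at that moment; what a row does not reach only later rows make up. A row lasts 1/8 s, in which the tool goes at most 62.5 mm and 10.7 degrees, less where a joint would pass 70% of its speed; a pose out of reach is approached as far as the arm can. A call with a gripper value outside its range is refused whole. The fingers move at their own pace and stop on an object; "grip_force" is the grip in N (left out, the last holds). Time passes only in rows, so rows that repeat a pose let the fingers close. It gives the time, the measured TCP pose, the force, the opening and the grip force at its end, in the units of the state.
- get_state(): the state, without advancing time (a new reading comes with each control period).
- grab_frame(name): name is "side" or "top" or "wrist"; returns the picture (480x640x3 uint8, blue, green, red); there is no depth.
- calibration(name): a dict with "K" (3x3 intrinsics, pixels), "R" (3x3) and "t" (3): a world point X has camera coordinates R X + t; the wrist camera has in their place "tool_from_camera" (4x4, takes a point from camera to tool coordinates, whose origin is the TCP and whose axes are the flange's). Camera axes: x right, y down, z forward; pixel columns grow to the right and rows downward; lengths in m; the calibration is good to about 2 mm. The wrist camera is an equidistant fisheye: a pixel r from the principal point sees the ray r / f radians off the axis. A picture is of the moment at which its call begins: read the wrist's pose just before it. calibration takes no time and is no camera call.
- finish_job(): hands the job in; it is judged then, once.
The state is a dict: "time": time; "joint_pos": joint angles; "dq": joint speeds; "tau": joint torques, N m; "eef_pos": TCP position; "eef_rot": TCP orientation; "ft_force": force on the tool from outside, world axes, zero at the start; "torque": the same for the moment, N m; "grip_width": opening from 0.0 (shut) to 1.0 (fully open); "grip_force": force on a finger pad.
Only numpy, scipy, OpenCV 4.12 (cv2) and the standard library are available. Lean on these libraries where they do the work, as an engineer would, in place of code of your own. Each camera call takes 0.05 s, during which the arm holds its last target. There are 200 camera calls.

## Working session

There is one attempt and no reset: what is moved stays moved. The work goes in short steps, Python scripts to look and compute and a tool call to move; the robot and the scene stay as the last step left them, time stands still between calls to the robot, and variables do not carry over. Pictures are saved under pics/ and viewed, at most 10 in all, crops included, and the job is handed in when it is done.

Besides the shell and the picture viewer there is one more tool, called by a JSON object that holds its "fn" and its "kwargs", one argument or row to a line. step_arm: Moves the arm, as the interface text tells. Its arguments: {"type":"object","properties":{"plan":{"type":"array"},"grip_force":{"type":"number"}},"required":["plan"]}

```bash
mkdir -p pics; ls
python3 - <<'E'
from plant import *
import cv2
s=get_state();print(s)
for n in("top","side"):
    cv2.imwrite(f"pics/{n}0.png",grab_frame(n));c=calibration(n);print(n,c)
print(calibration("wrist"))
E
```

```text
pics
{'time': 0.0, 'joint_pos': array([-1.41140889e+00,  3.13447267e-01,  1.49843085e+00, -1.40936363e-05,
        1.33101674e+00, -2.23400819e-01]), 'dq': array([-0.00041824,  0.00058034,  0.00061449, -0.00190393,  0.00075618,
        0.00148323]), 'tau': array([-9.46675827e-04, -4.02209723e+01, -2.52269268e+01,  6.94034155e-02,
        3.52428644e-02, -7.96528275e-05]), 'eef_pos': array([ 0.19604111, -0.48678501,  0.2601648 ]), 'eef_rot': array([-3.08294793e+00, -5.97375599e-01, -4.39497098e-05]), 'ft_force': array([0.20224735, 0.57487904, 0.0274743 ]), 'torque': array([ 0.01188403, -0.01238928, -0.05640359]), 'grip_force': 0.0, 'grip_width': 0.9995349886280253}
top {'K': array([[570.39686693,   0.        , 318.67274075],
       [  0.        , 570.39686693, 249.42996264],
       [  0.        ,   0.        ,   1.        ]]), 'R': array([[-0.00845142, -0.99991498,  0.00993026],
       [-0.99003279,  0.00697094, -0.1406644 ],
       [ 0.14058322, -0.0110201 , -0.99000753]]), 't': array([-0.0088797 ,  0.57809747,  1.29907039])}
side {'K': array([[436.69765339,   0.        , 317.3578177 ],
       [  0.        , 436.69765339, 248.25292519],
       [  0.        ,   0.        ,   1.        ]]), 'R': array([[-0.93315344, -0.35940116, -0.00744762],
       [-0.25579363,  0.67841724, -0.6887087 ],
       [ 0.2525753 , -0.64076584, -0.7249999 ]]), 't': array([0.5415284 , 0.19969443, 0.78992708])}
{'K': array([[371.64829954,   0.        , 315.60357076],
       [  0.        , 371.64829954, 239.91241912],
       [  0.        ,   0.        ,   1.        ]]), 'tool_from_camera': array([[-6.91093419e-04, -9.52113921e-01, -3.05742708e-01,
         7.96298635e-02],
       [ 9.99999757e-01, -6.84971676e-04, -1.27303715e-04,
        -2.23574196e-04],
       [-8.82174566e-05, -3.05742722e-01,  9.52114163e-01,
        -1.24512241e-01],
       [ 0.00000000e+00,  0.00000000e+00,  0.00000000e+00,
         1.00000000e+00]])}
```

View pics/top0.png

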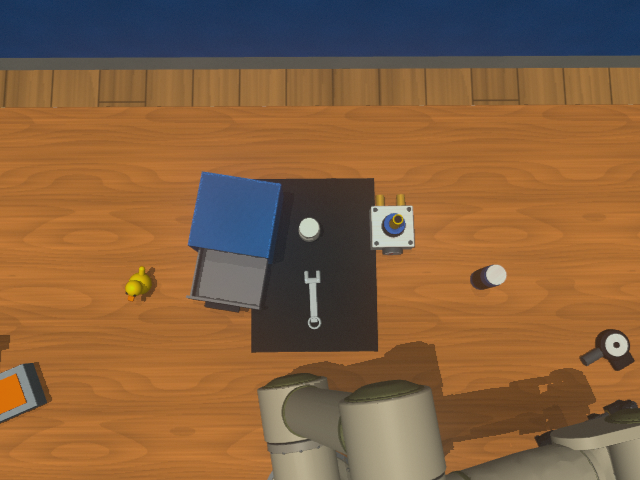

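View pics/side0.png

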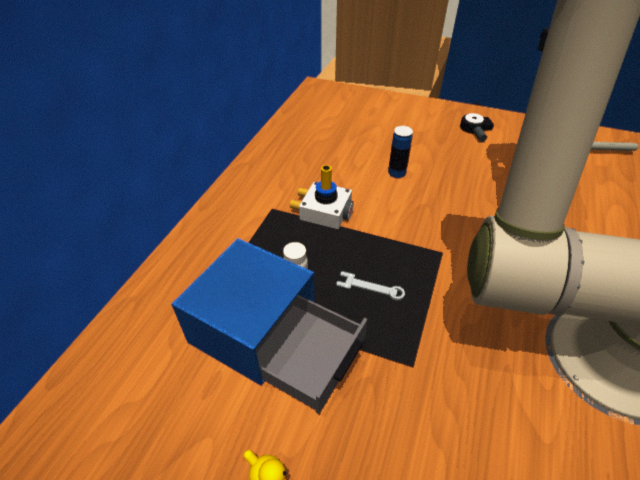

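The top view shows the tube's top at about (398,219) on the block at (392,227), and the open drawer at about (230,278) in front of the cabinet. The jar is at (309,229), the spanner at (313,300) and the spray can at (492,276). I'll enlarge the regions I need.

Run:
```python
import cv2,numpy as np
t=cv2.imread("pics/top0.png");s=cv2.imread("pics/side0.png")
def c(i,x,y,w,h,k):return cv2.resize(i[y:y+h,x:x+w],None,fx=k,fy=k,interpolation=cv2.INTER_CUBIC)
a=c(t,180,160,110,160,3.75)  # 412x600
b=c(t,362,190,60,70,5)       # 300x350
d=c(s,285,155,75,62,4)    # 300x248
m=np.zeros((600,720,3),np.uint8);m[:600,:a.shape[1]]=a;m[:350,415:715]=b;m[352:600,415:715]=d
cv2.imwrite("pics/m1.png",m)
```

```text
(no output)
```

View pics/m1.png

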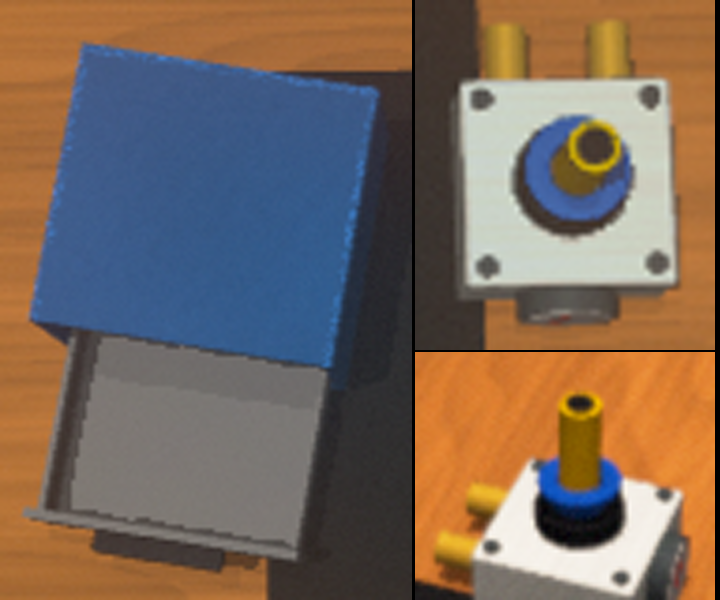

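```bash
cat > h.py <<'E'
from plant import *
import numpy as np,cv2
def px2w(n,u,v,z):
    c=calibration(n);R=c["R"];C=-R.T@c["t"];d=R.T@np.linalg.inv(c["K"])@[u,v,1]
    return C+d*(z-C[2])/d[2]
def w2px(n,X):
    c=calibration(n);p=c["K"]@(c["R"]@np.array(X)+c["t"]);return p[:2]/p[2]
E
python3 - <<'E'
from h import *
np.set_printoptions(precision=4,suppress=True)
T=lambda mx,my:(180+mx/3.75,160+my/3.75)
B=lambda mx,my:(362+(mx-415)/5,190+my/5)
D=lambda mx,my:(285+(mx-415)/4,155+(my-352)/4)
print("tubetop",px2w("top",*B(595,145),.130),px2w("side",*D(581,404),.130))
print("ring",px2w("top",*B(578,172),.0785),px2w("side",*D(579,483),.0785))
print("block",[px2w("top",*B(*p),.045)[:2] for p in((460,80),(670,80),(677,285),(462,290))])
c=[px2w("top",*T(*p),.122)[:2] for p in((85,44),(378,92),(330,367),(32,319))];print("cab",c,np.mean(c,0))
print("angles",np.arctan2(*(c[0]-c[3])[::-1]),np.arctan2(*(c[1]-c[2])[::-1]),np.arctan2(*(c[0]-c[1])[::-1])-np.pi/2,np.arctan2(*(c[3]-c[2])[::-1])-np.pi/2)
print("panel",px2w("top",*T(27,513),.068),px2w("top",*T(297,555),.068))
print("lip",px2w("top",*T(95,552),.066),px2w("top",*T(221,570),.066))
print("jar",px2w("top",309,229,.06),"spray",px2w("top",497,275,.13),"span",px2w("top",312,272,.005),px2w("top",314,328,.005),"duck",px2w("top",138,285,.04))
E
```

```text
tubetop [ 0.6321 -0.1884  0.13  ] [ 0.6302 -0.1892  0.13  ]
ring [ 0.6296 -0.1881  0.0785] [ 0.629  -0.1837  0.0785]
block [array([ 0.6805, -0.1382]), array([ 0.6799, -0.2379]), array([ 0.5816, -0.2381]), array([ 0.5799, -0.137 ])]
cab [array([0.7445, 0.2464]), array([0.7139, 0.0712]), array([0.5485, 0.0991]), array([0.5782, 0.2742])] [0.6463 0.1727]
angles -0.16527040539364768 -0.1676032106611474 -0.17241252835105314 -0.16798103714919854
panel [0.4677 0.2862 0.068 ] [0.4411 0.1228 0.068 ]
lip [0.4439 0.2451 0.066 ] [0.4325 0.1688 0.066 ]
jar [0.6235 0.009  0.06  ] spray [ 0.5062 -0.4014  0.13  ] span [0.5285 0.0027 0.005 ] [ 0.3954 -0.0011  0.005 ] duck [0.4976 0.407  0.04  ]
```

```bash
cat >> h.py <<'E'
from scipy.spatial.transform import Rotation as Ro
np.set_printoptions(precision=4,suppress=True)
def go(*X):
    s=get_state();R=Ro.from_rotvec(s["eef_rot"]).as_matrix()
    print("t",round(s["time"],2),"pos",s["eef_pos"],"xdir",R[:,0],"ydir",R[:,1],"F",s["ft_force"],"w",s["grip_width"],s["grip_force"])
    for x in X: print("shift to",x,R.T@(np.array(x)-s["eef_pos"]))
    # turn so that tool y lies along drawer y (yaw -0.168+pi/2), mod pi
    a=np.arctan2(R[1,1],R[0,1]);d=(-0.168+np.pi/2-a+np.pi/2)%np.pi-np.pi/2
    print("turn to drawer",-d)
E
python3 -c "
from h import *
go((.6305,-.188,.26),(.6305,-.188,.17))"
```

```text
t 0.1 pos [ 0.196  -0.4868  0.2603] xdir [0.9276 0.3735 0.0003] ydir [ 0.3735 -0.9276 -0.0011] F [ 0.9275 -0.0857  0.3552] w 1.0028182174465636 0.0
shift to (0.6305, -0.188, 0.26) [ 0.5146 -0.1149  0.0005]
shift to (0.6305, -0.188, 0.17) [ 0.5146 -0.1148  0.0905]
turn to drawer 0.5507860168745653
```

{"fn": "step_arm", "kwargs": {
  "plan": [
    {"claw": 0, "tx": 0.06, "ty": -0.013, "tz": 0, "turn": 0.09},
    {"claw": 0, "tx": 0.12, "ty": -0.027, "tz": 0, "turn": 0.18},
    {"claw": 0, "tx": 0.18, "ty": -0.04, "tz": 0, "turn": 0.27},
    {"claw": 0, "tx": 0.24, "ty": -0.054, "tz": 0, "turn": 0.36},
    {"claw": 0, "tx": 0.3, "ty": -0.067, "tz": 0, "turn": 0.45},
    {"claw": 0, "tx": 0.36, "ty": -0.08, "tz": 0, "turn": 0.55},
    {"claw": 0, "tx": 0.42, "ty": -0.094, "tz": 0, "turn": 0.55},
    {"claw": 0, "tx": 0.47, "ty": -0.105, "tz": 0, "turn": 0.55}
  ]
}}

```text
time: 1.1
eef_pos: [0.5944, -0.2123, 0.2603]
eef_rot: [-3.13, 0.261, 0.001]
ft_force: [-0.1, -1.6, -0.4]
grip_width: 1.005
grip_force: 0.0
```

```bash
python3 -c "
from h import *
go((.6305,-.188,.20))
R=Ro.from_rotvec(get_state()['eef_rot']).as_matrix();p=get_state()['eef_pos'];f=grab_frame('wrist');cv2.imwrite('pics/w1.png',f);np.savez('w1.npz',R=R,p=p)"
```

```text
t 1.1 pos [ 0.5944 -0.2123  0.2603] xdir [ 0.9862 -0.1656 -0.0007] ydir [-0.1656 -0.9862 -0.0003] F [-0.078  -1.5874 -0.3515] w 1.0050433191365848 0.0
shift to (0.6305, -0.188, 0.2) [ 0.0317 -0.0299  0.0603]
turn to drawer 0.0016735939748908635
```

View pics/w1.png

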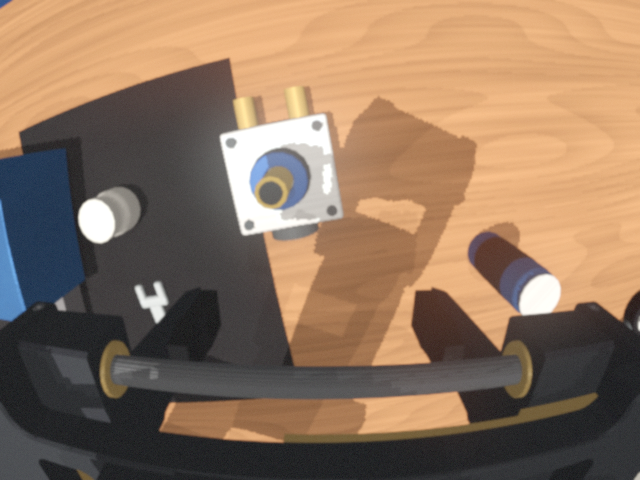

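The wrist view shows the tube's top at about (271,192), the ring's centre at about (280,179), and the jar at (97,220). I'll use these to cross-check the tube position.

```bash
cat >> h.py <<'E'
def wpx(u,v,z,R,p):
    c=calibration("wrist");K=c["K"];M=c["tool_from_camera"]
    q=np.array([u-K[0,2],v-K[1,2]]);r=np.hypot(*q);th=r/K[0,0]
    d=np.r_[np.sin(th)*q/r,np.cos(th)]
    d=R@M[:3,:3]@d;C=p+R@M[:3,3];return C+d*(z-C[2])/d[2]
E
python3 -c "
from h import *
a=np.load('w1.npz')
print(wpx(271,192,.13,a['R'],a['p']),wpx(280,179,.0785,a['R'],a['p']))"
```

```text
[ 0.6319 -0.1866  0.13  ] [ 0.6331 -0.1884  0.0785]
```

{"fn": "step_arm", "kwargs": {
  "plan": [
    {"claw": 100, "tx": 0.032, "ty": -0.03, "tz": 0.03, "turn": 0},
    {"claw": 150, "tx": 0.032, "ty": -0.03, "tz": 0.06, "turn": 0},
    {"claw": 150, "tx": 0.032, "ty": -0.03, "tz": 0.09, "turn": 0},
    {"claw": 150, "tx": 0.032, "ty": -0.03, "tz": 0.09, "turn": 0},
    {"claw": 150, "tx": 0.032, "ty": -0.03, "tz": 0.09, "turn": 0}
  ]
}}

```text
time: 1.78
eef_pos: [0.6298, -0.1901, 0.1721]
eef_rot: [3.13, -0.262, 0.003]
ft_force: [-0.1, 0.4, -0.6]
grip_width: 0.452
grip_force: 0.0
```

```bash
python3 -c "
from h import *
go((.631,-.1875,.12))
R=Ro.from_rotvec(get_state()['eef_rot']).as_matrix();p=get_state()['eef_pos'];f=grab_frame('wrist');cv2.imwrite('pics/w2.png',f);np.savez('w2.npz',R=R,p=p)"
```

```text
t 1.77 pos [ 0.6298 -0.1901  0.1721] xdir [ 0.986  -0.1665  0.0017] ydir [-0.1665 -0.986   0.0005] F [-0.1142  0.3546 -0.5669] w 0.45203027537418006 0.0
shift to (0.631, -0.1875, 0.12) [ 0.0007 -0.0028  0.0521]
turn to drawer 0.0006759775683633507
```

View pics/w2.png

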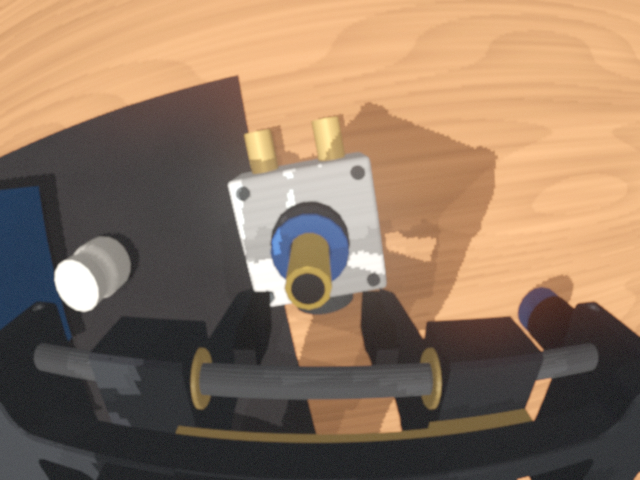

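Here the tube's top is at about (308,288), just left of the midline between the fingers at about x = 315.

```bash
python3 -c "
from h import *
a=np.load('w2.npz')
print(wpx(308,288,.13,a['R'],a['p']),wpx(310,246,.0785,a['R'],a['p']))"
```

```text
[ 0.6315 -0.1863  0.13  ] [ 0.636  -0.1873  0.0785]
```

{"fn": "step_arm", "kwargs": {
  "plan": [
    {"claw": 155, "tx": 0.001, "ty": -0.0035, "tz": 0, "turn": 0},
    {"claw": 155, "tx": 0.001, "ty": -0.0035, "tz": 0.02, "turn": 0},
    {"claw": 155, "tx": 0.001, "ty": -0.0035, "tz": 0.045, "turn": 0},
    {"claw": 155, "tx": 0.001, "ty": -0.0035, "tz": 0.062, "turn": 0},
    {"claw": 155, "tx": 0.001, "ty": -0.0035, "tz": 0.066, "turn": 0},
    {"claw": 155, "tx": 0.001, "ty": -0.0035, "tz": 0.066, "turn": 0}
  ]
}}

```text
time: 2.58
eef_pos: [0.6313, -0.1866, 0.1053]
eef_rot: [3.13, -0.262, 0.001]
ft_force: [-0.1, -0.1, -0.2]
grip_width: 0.39
grip_force: 0.0
```

{"fn": "step_arm", "kwargs": {
  "plan": [
    {"claw": 155, "tz": 0.006},
    {"claw": 155, "tz": 0.01},
    {"claw": 155, "tz": 0.014},
    {"claw": 155, "tz": 0.014},
    {"claw": 155, "tz": 0.014},
    {"claw": 155, "tz": 0.014}
  ]
}}

```text
$.plan[0]: bad value
```

Each row must contain every key.

{"fn": "step_arm", "kwargs": {
  "plan": [
    {"claw": 155, "tx": 0, "ty": 0, "tz": 0.006, "turn": 0},
    {"claw": 155, "tx": 0, "ty": 0, "tz": 0.01, "turn": 0},
    {"claw": 155, "tx": 0, "ty": 0, "tz": 0.014, "turn": 0},
    {"claw": 155, "tx": 0, "ty": 0, "tz": 0.014, "turn": 0},
    {"claw": 155, "tx": 0, "ty": 0, "tz": 0.014, "turn": 0},
    {"claw": 155, "tx": 0, "ty": 0, "tz": 0.014, "turn": 0}
  ]
}}

```text
time: 3.32
eef_pos: [0.6317, -0.1868, 0.0927]
eef_rot: [3.13, -0.262, 0.004]
ft_force: [-1.6, 0.9, 10.4]
grip_width: 0.395
grip_force: 5.4
```

{"fn": "step_arm", "kwargs": {
  "plan": [
    {"claw": 155, "tx": 0, "ty": 0, "tz": 0.002, "turn": 0},
    {"claw": 155, "tx": 0, "ty": 0, "tz": 0.002, "turn": 0},
    {"claw": 255, "tx": 0, "ty": 0, "tz": 0.002, "turn": 0},
    {"claw": 255, "tx": 0, "ty": 0, "tz": 0.002, "turn": 0},
    {"claw": 255, "tx": 0, "ty": 0, "tz": 0.002, "turn": 0},
    {"claw": 255, "tx": 0, "ty": 0, "tz": 0.002, "turn": 0},
    {"claw": 255, "tx": 0, "ty": 0, "tz": 0.002, "turn": 0}
  ],
  "grip_force": 40
}}

```text
time: 4.2
eef_pos: [0.6321, -0.1868, 0.0911]
eef_rot: [3.129, -0.262, 0.007]
ft_force: [-1.0, 1.3, 12.4]
grip_width: 0.264
grip_force: 41.5
```

{"fn": "step_arm", "kwargs": {
  "plan": [
    {"claw": 255, "tx": 0, "ty": 0, "tz": -0.003, "turn": 0},
    {"claw": 255, "tx": 0, "ty": 0, "tz": -0.005, "turn": 0},
    {"claw": 255, "tx": 0, "ty": 0, "tz": -0.008, "turn": 0},
    {"claw": 255, "tx": 0, "ty": 0, "tz": -0.012, "turn": 0},
    {"claw": 255, "tx": 0, "ty": 0, "tz": -0.02, "turn": 0},
    {"claw": 255, "tx": 0, "ty": 0, "tz": -0.03, "turn": 0},
    {"claw": 255, "tx": 0, "ty": 0, "tz": -0.04, "turn": 0},
    {"claw": 255, "tx": 0, "ty": 0, "tz": -0.05, "turn": 0}
  ]
}}

```text
time: 5.2
eef_pos: [0.6307, -0.1865, 0.1395]
eef_rot: [3.131, -0.262, -0.001]
ft_force: [0.3, 0.3, -1.7]
grip_width: 0.26
grip_force: 40.0
```

{"fn": "step_arm", "kwargs": {
  "plan": [
    {"claw": 255, "tx": 0, "ty": 0, "tz": -0.03, "turn": 0},
    {"claw": 255, "tx": 0, "ty": 0, "tz": -0.06, "turn": 0},
    {"claw": 255, "tx": 0, "ty": 0, "tz": -0.09, "turn": 0},
    {"claw": 255, "tx": 0, "ty": 0, "tz": -0.09, "turn": 0}
  ]
}}

```text
time: 5.7
eef_pos: [0.6314, -0.1868, 0.2312]
eef_rot: [3.129, -0.262, 0.006]
ft_force: [-0.4, 0.2, -1.7]
grip_width: 0.264
grip_force: 40.0
```

```bash
python3 -c "
from h import *
go((.5098,.1958,.23))"
```

```text
t 5.7 pos [ 0.6314 -0.1868  0.2312] xdir [ 0.9861 -0.1664  0.0041] ydir [-0.1664 -0.9861  0.0014] F [-0.3743  0.2455 -1.7218] w 0.26425343522468386 39.996229223906994
shift to (0.5098, 0.1958, 0.23) [-0.1836 -0.357  -0.0001]
turn to drawer 0.0008360054186731247
```

{"fn": "step_arm", "kwargs": {
  "plan": [
    {"claw": 255, "tx": -0.015, "ty": -0.03, "tz": 0, "turn": 0},
    {"claw": 255, "tx": -0.04, "ty": -0.08, "tz": 0, "turn": 0},
    {"claw": 255, "tx": -0.067, "ty": -0.13, "tz": 0, "turn": 0},
    {"claw": 255, "tx": -0.093, "ty": -0.18, "tz": 0, "turn": 0},
    {"claw": 255, "tx": -0.118, "ty": -0.23, "tz": 0, "turn": 0},
    {"claw": 255, "tx": -0.144, "ty": -0.28, "tz": 0, "turn": 0},
    {"claw": 255, "tx": -0.17, "ty": -0.33, "tz": 0, "turn": 0},
    {"claw": 255, "tx": -0.184, "ty": -0.357, "tz": 0, "turn": 0}
  ]
}}

```text
time: 6.7
eef_pos: [0.5072, 0.1982, 0.2274]
eef_rot: [3.13, -0.259, -0.004]
ft_force: [-0.2, -0.4, -1.8]
grip_width: 0.263
grip_force: 40.0
```

{"fn": "step_arm", "kwargs": {
  "plan": [
    {"claw": 255, "tx": 0, "ty": 0, "tz": 0, "turn": 0},
    {"claw": 255, "tx": 0, "ty": 0, "tz": 0, "turn": 0}
  ]
}}

```text
time: 6.95
eef_pos: [0.509, 0.1953, 0.228]
eef_rot: [3.13, -0.263, -0.002]
ft_force: [0.1, -0.4, -0.5]
grip_width: 0.263
grip_force: 40.0
```

```bash
python3 -c "
from h import *
go((.5098,.1958,.056))
f=grab_frame('wrist');g=grab_frame('side')
cv2.imwrite('pics/w3.png',np.hstack([f[:,:],g])[::1,::1] if 0 else cv2.resize(np.hstack([f,g]),(800,300),interpolation=cv2.INTER_AREA))"
```

```text
t 6.95 pos [0.509  0.1953 0.228 ] xdir [ 0.986  -0.1669 -0.0011] ydir [-0.1669 -0.986   0.0007] F [ 0.0886 -0.4398 -0.4706] w 0.26255471527606405 39.99609388411045
shift to (0.5098, 0.1958, 0.056) [ 0.0009 -0.0008  0.172 ]
turn to drawer 0.0002981109956348149
```

View pics/w3.png

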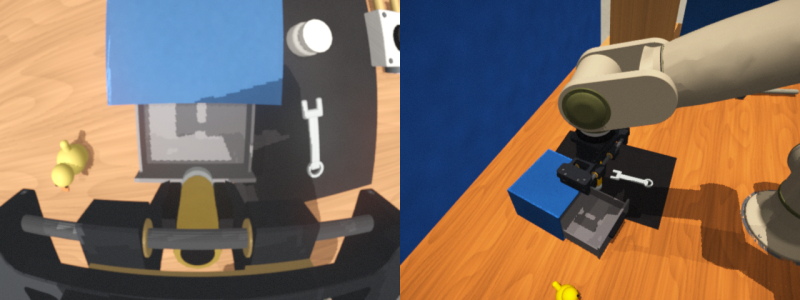

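The tube is still held upright between the fingers, above the open drawer. The duck is to the left at (70,165) and the spanner to the right, both clear.

{"fn": "step_arm", "kwargs": {
  "plan": [
    {"claw": 255, "tx": 0, "ty": 0, "tz": 0.02, "turn": 0},
    {"claw": 255, "tx": 0, "ty": 0, "tz": 0.05, "turn": 0},
    {"claw": 255, "tx": 0, "ty": 0, "tz": 0.08, "turn": 0},
    {"claw": 255, "tx": 0, "ty": 0, "tz": 0.11, "turn": 0},
    {"claw": 255, "tx": 0, "ty": 0, "tz": 0.135, "turn": 0},
    {"claw": 255, "tx": 0, "ty": 0, "tz": 0.155, "turn": 0},
    {"claw": 255, "tx": 0, "ty": 0, "tz": 0.163, "turn": 0},
    {"claw": 255, "tx": 0, "ty": 0, "tz": 0.163, "turn": 0}
  ]
}}

```text
time: 8.05
eef_pos: [0.5091, 0.1956, 0.0657]
eef_rot: [3.13, -0.264, -0.001]
ft_force: [0.3, 0.4, -0.3]
grip_width: 0.26
grip_force: 40.0
```

{"fn": "step_arm", "kwargs": {
  "plan": [
    {"claw": 255, "tx": 0, "ty": 0, "tz": 0.002, "turn": 0},
    {"claw": 255, "tx": 0, "ty": 0, "tz": 0.004, "turn": 0},
    {"claw": 255, "tx": 0, "ty": 0, "tz": 0.006, "turn": 0},
    {"claw": 255, "tx": 0, "ty": 0, "tz": 0.006, "turn": 0}
  ]
}}

```text
time: 8.55
eef_pos: [0.5089, 0.1961, 0.0597]
eef_rot: [-3.131, 0.262, 0.0]
ft_force: [-0.0, -0.3, -1.1]
grip_width: 0.264
grip_force: 40.0
```

Touchdown should come at a TCP height of about 0.056, so I'll lower in small steps.

{"fn": "step_arm", "kwargs": {
  "plan": [
    {"claw": 255, "tx": 0, "ty": 0, "tz": 0.001, "turn": 0},
    {"claw": 255, "tx": 0, "ty": 0, "tz": 0.002, "turn": 0},
    {"claw": 255, "tx": 0, "ty": 0, "tz": 0.003, "turn": 0},
    {"claw": 255, "tx": 0, "ty": 0, "tz": 0.003, "turn": 0}
  ],
  "grip_force": 15
}}

```text
time: 9.05
eef_pos: [0.5089, 0.1961, 0.0566]
eef_rot: [3.131, -0.262, -0.0]
ft_force: [-0.4, 0.6, -1.0]
grip_width: 0.269
grip_force: 15.0
```

{"fn": "step_arm", "kwargs": {
  "plan": [
    {"claw": 255, "tx": 0, "ty": 0, "tz": 0.001, "turn": 0},
    {"claw": 255, "tx": 0, "ty": 0, "tz": 0.001, "turn": 0},
    {"claw": 255, "tx": 0, "ty": 0, "tz": 0.001, "turn": 0}
  ],
  "grip_force": 8
}}

```text
time: 9.43
eef_pos: [0.5091, 0.1962, 0.0561]
eef_rot: [-3.131, 0.262, -0.001]
ft_force: [-1.2, -1.3, 3.9]
grip_width: 0.267
grip_force: 8.0
```

The upward force shows the foot is on the floor. I'll open gradually and rise.

{"fn": "step_arm", "kwargs": {
  "plan": [
    {"claw": 170, "tx": 0, "ty": 0, "tz": 0, "turn": 0},
    {"claw": 140, "tx": 0, "ty": 0, "tz": 0, "turn": 0},
    {"claw": 110, "tx": 0, "ty": 0, "tz": 0, "turn": 0},
    {"claw": 110, "tx": 0, "ty": 0, "tz": 0, "turn": 0},
    {"claw": 110, "tx": 0, "ty": 0, "tz": 0, "turn": 0}
  ]
}}

```text
time: 10.05
eef_pos: [0.5089, 0.1961, 0.0557]
eef_rot: [-3.131, 0.262, 0.0]
ft_force: [0.6, 0.5, 0.0]
grip_width: 0.566
grip_force: 0.0
```

{"fn": "step_arm", "kwargs": {
  "plan": [
    {"claw": 110, "tx": 0, "ty": 0, "tz": -0.01, "turn": 0},
    {"claw": 110, "tx": 0, "ty": 0, "tz": -0.03, "turn": 0},
    {"claw": 110, "tx": 0, "ty": 0, "tz": -0.06, "turn": 0},
    {"claw": 110, "tx": 0, "ty": 0, "tz": -0.09, "turn": 0},
    {"claw": 110, "tx": 0, "ty": 0, "tz": -0.11, "turn": 0},
    {"claw": 110, "tx": 0, "ty": 0, "tz": -0.11, "turn": 0}
  ]
}}

```text
time: 10.8
eef_pos: [0.5095, 0.1962, 0.1674]
eef_rot: [-3.13, 0.262, -0.005]
ft_force: [0.3, -1.1, -0.6]
grip_width: 0.57
grip_force: 0.0
```

```bash
python3 -c "
from h import *
go((.38,.2165,.166),(.38,.2165,.083),(.418,.2105,.083))
f=grab_frame('wrist');g=grab_frame('side')
cv2.imwrite('pics/w4.png',cv2.resize(np.hstack([f,g]),(800,300),interpolation=cv2.INTER_AREA))"
```

```text
t 10.8 pos [0.5095 0.1962 0.1674] xdir [ 0.9861 -0.1664  0.0032] ydir [-0.1664 -0.9861 -0.0011] F [ 0.2809 -1.0943 -0.642 ] w 0.5700502630194171 0.0
shift to (0.38, 0.2165, 0.166) [-0.1311  0.0016  0.001 ]
shift to (0.38, 0.2165, 0.083) [-0.1314  0.0017  0.084 ]
shift to (0.418, 0.2105, 0.083) [-0.0929  0.0013  0.0841]
turn to drawer 0.000844611663600503
```

View pics/w4.png

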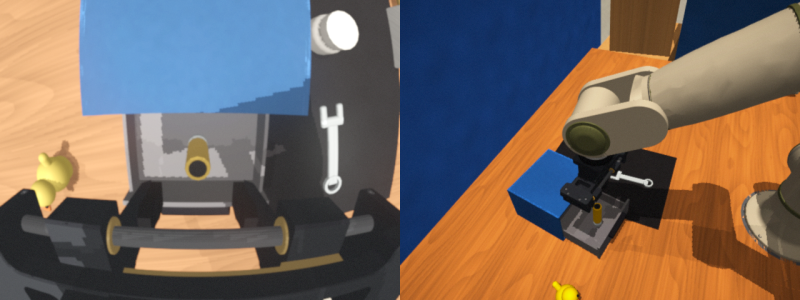

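The tube stands in the drawer, with its top at about (198,170) in the left half. Next I'll back off in front of the lip, close the fingers and lower to lip height.

{"fn": "step_arm", "kwargs": {
  "plan": [
    {"claw": 160, "tx": -0.02, "ty": 0.0, "tz": 0, "turn": 0},
    {"claw": 255, "tx": -0.06, "ty": 0.0, "tz": 0, "turn": 0},
    {"claw": 255, "tx": -0.1, "ty": 0.0, "tz": 0, "turn": 0},
    {"claw": 255, "tx": -0.125, "ty": 0.0, "tz": 0, "turn": 0},
    {"claw": 255, "tx": -0.125, "ty": 0.0, "tz": 0.02, "turn": 0},
    {"claw": 255, "tx": -0.125, "ty": 0.0, "tz": 0.055, "turn": 0},
    {"claw": 255, "tx": -0.125, "ty": 0.0, "tz": 0.083, "turn": 0},
    {"claw": 255, "tx": -0.125, "ty": 0.0, "tz": 0.083, "turn": 0}
  ]
}}

```text
time: 11.9
eef_pos: [0.3843, 0.2165, 0.0809]
eef_rot: [3.129, -0.262, -0.008]
ft_force: [1.0, -0.6, 0.1]
grip_width: 0.007
grip_force: 0.0
```

{"fn": "step_arm", "kwargs": {
  "plan": [
    {"claw": 255, "tx": 0, "ty": 0, "tz": 0, "turn": 0},
    {"claw": 255, "tx": 0.005, "ty": 0, "tz": 0, "turn": 0}
  ]
}}

```text
time: 12.15
eef_pos: [0.3911, 0.2163, 0.0836]
eef_rot: [-3.13, 0.262, -0.002]
ft_force: [-0.3, 0.9, 0.6]
grip_width: 0.003
grip_force: 0.0
```

{"fn": "step_arm", "kwargs": {
  "plan": [
    {"claw": 255, "tx": 0.005, "ty": 0, "tz": 0, "turn": 0},
    {"claw": 255, "tx": 0.011, "ty": 0, "tz": 0, "turn": 0},
    {"claw": 255, "tx": 0.017, "ty": 0, "tz": 0, "turn": 0},
    {"claw": 255, "tx": 0.022, "ty": 0, "tz": 0, "turn": 0},
    {"claw": 255, "tx": 0.026, "ty": 0, "tz": 0, "turn": 0},
    {"claw": 255, "tx": 0.029, "ty": 0, "tz": 0, "turn": 0},
    {"claw": 255, "tx": 0.032, "ty": 0, "tz": 0, "turn": 0},
    {"claw": 255, "tx": 0.035, "ty": 0, "tz": 0, "turn": 0}
  ]
}}

```text
time: 13.15
eef_pos: [0.4253, 0.2102, 0.0827]
eef_rot: [3.131, -0.262, -0.0]
ft_force: [0.8, -0.5, 0.5]
grip_width: 0.009
grip_force: 0.0
```

{"fn": "step_arm", "kwargs": {
  "plan": [
    {"claw": 255, "tx": 0.003, "ty": 0, "tz": 0, "turn": 0},
    {"claw": 255, "tx": 0.006, "ty": 0, "tz": 0, "turn": 0},
    {"claw": 255, "tx": 0.009, "ty": 0, "tz": 0, "turn": 0},
    {"claw": 255, "tx": 0.012, "ty": 0, "tz": 0, "turn": 0},
    {"claw": 255, "tx": 0.015, "ty": 0, "tz": 0, "turn": 0},
    {"claw": 255, "tx": 0.018, "ty": 0, "tz": 0, "turn": 0},
    {"claw": 255, "tx": 0.021, "ty": 0, "tz": 0, "turn": 0},
    {"claw": 255, "tx": 0.024, "ty": 0, "tz": 0, "turn": 0}
  ]
}}

```text
time: 14.15
eef_pos: [0.449, 0.2063, 0.0827]
eef_rot: [-3.131, 0.262, -0.0]
ft_force: [-2.0, 1.0, 1.3]
grip_width: 0.008
grip_force: 0.8
```

The −2 N reading fits the drawer's sliding friction, so it is moving. Continuing at the same gentle rate.

{"fn": "step_arm", "kwargs": {
  "plan": [
    {"claw": 255, "tx": 0.003, "ty": 0, "tz": 0, "turn": 0},
    {"claw": 255, "tx": 0.006, "ty": 0, "tz": 0, "turn": 0},
    {"claw": 255, "tx": 0.009, "ty": 0, "tz": 0, "turn": 0},
    {"claw": 255, "tx": 0.012, "ty": 0, "tz": 0, "turn": 0},
    {"claw": 255, "tx": 0.015, "ty": 0, "tz": 0, "turn": 0},
    {"claw": 255, "tx": 0.018, "ty": 0, "tz": 0, "turn": 0},
    {"claw": 255, "tx": 0.021, "ty": 0, "tz": 0, "turn": 0},
    {"claw": 255, "tx": 0.024, "ty": 0, "tz": 0, "turn": 0}
  ]
}}

```text
time: 15.15
eef_pos: [0.4727, 0.2023, 0.0827]
eef_rot: [3.131, -0.262, -0.0]
ft_force: [-0.9, 1.9, -0.3]
grip_width: 0.003
grip_force: 0.8
```

{"fn": "step_arm", "kwargs": {
  "plan": [
    {"claw": 255, "tx": 0.003, "ty": 0, "tz": 0, "turn": 0},
    {"claw": 255, "tx": 0.006, "ty": 0, "tz": 0, "turn": 0},
    {"claw": 255, "tx": 0.009, "ty": 0, "tz": 0, "turn": 0},
    {"claw": 255, "tx": 0.012, "ty": 0, "tz": 0, "turn": 0},
    {"claw": 255, "tx": 0.015, "ty": 0, "tz": 0, "turn": 0},
    {"claw": 255, "tx": 0.018, "ty": 0, "tz": 0, "turn": 0},
    {"claw": 255, "tx": 0.021, "ty": 0, "tz": 0, "turn": 0},
    {"claw": 255, "tx": 0.024, "ty": 0, "tz": 0, "turn": 0}
  ]
}}

```text
time: 16.15
eef_pos: [0.4963, 0.1983, 0.0827]
eef_rot: [-3.131, 0.262, -0.0]
ft_force: [-0.8, 2.0, -0.2]
grip_width: 0.006
grip_force: 0.8
```

{"fn": "step_arm", "kwargs": {
  "plan": [
    {"claw": 255, "tx": 0.003, "ty": 0, "tz": 0, "turn": 0},
    {"claw": 255, "tx": 0.006, "ty": 0, "tz": 0, "turn": 0},
    {"claw": 255, "tx": 0.009, "ty": 0, "tz": 0, "turn": 0},
    {"claw": 255, "tx": 0.012, "ty": 0, "tz": 0, "turn": 0},
    {"claw": 255, "tx": 0.015, "ty": 0, "tz": 0, "turn": 0},
    {"claw": 255, "tx": 0.018, "ty": 0, "tz": 0, "turn": 0},
    {"claw": 255, "tx": 0.021, "ty": 0, "tz": 0, "turn": 0},
    {"claw": 255, "tx": 0.024, "ty": 0, "tz": 0, "turn": 0}
  ]
}}

```text
time: 17.15
eef_pos: [0.52, 0.1943, 0.0827]
eef_rot: [-3.131, 0.262, 0.0]
ft_force: [-1.4, 1.2, -0.3]
grip_width: 0.006
grip_force: 0.8
```

{"fn": "step_arm", "kwargs": {
  "plan": [
    {"claw": 255, "tx": 0.002, "ty": 0, "tz": 0, "turn": 0},
    {"claw": 255, "tx": 0.004, "ty": 0, "tz": 0, "turn": 0},
    {"claw": 255, "tx": 0.006, "ty": 0, "tz": 0, "turn": 0},
    {"claw": 255, "tx": 0.008, "ty": 0, "tz": 0, "turn": 0},
    {"claw": 255, "tx": 0.01, "ty": 0, "tz": 0, "turn": 0},
    {"claw": 255, "tx": 0.012, "ty": 0, "tz": 0, "turn": 0},
    {"claw": 255, "tx": 0.013, "ty": 0, "tz": 0, "turn": 0},
    {"claw": 255, "tx": 0.014, "ty": 0, "tz": 0, "turn": 0}
  ]
}}

```text
time: 18.15
eef_pos: [0.5337, 0.192, 0.0827]
eef_rot: [3.131, -0.262, -0.0]
ft_force: [-1.0, 0.5, 0.1]
grip_width: 0.004
grip_force: 0.8
```

{"fn": "step_arm", "kwargs": {
  "plan": [
    {"claw": 255, "tx": 0.001, "ty": 0, "tz": 0, "turn": 0},
    {"claw": 255, "tx": 0.002, "ty": 0, "tz": 0, "turn": 0},
    {"claw": 255, "tx": 0.003, "ty": 0, "tz": 0, "turn": 0},
    {"claw": 255, "tx": 0.004, "ty": 0, "tz": 0, "turn": 0},
    {"claw": 255, "tx": 0.005, "ty": 0, "tz": 0, "turn": 0}
  ]
}}

```text
time: 18.77
eef_pos: [0.5386, 0.1911, 0.0827]
eef_rot: [-3.131, 0.262, 0.0]
ft_force: [-2.2, 1.1, 0.6]
grip_width: 0.006
grip_force: 1.5
```

Still no end stop, so I'll continue in 1 mm steps and watch the force.

{"fn": "step_arm", "kwargs": {
  "plan": [
    {"claw": 255, "tx": 0.001, "ty": 0, "tz": 0, "turn": 0},
    {"claw": 255, "tx": 0.002, "ty": 0, "tz": 0, "turn": 0}
  ]
}}

```text
time: 19.02
eef_pos: [0.5389, 0.1911, 0.0826]
eef_rot: [3.13, -0.262, -0.007]
ft_force: [-13.6, 2.3, 8.1]
grip_width: 0.004
grip_force: 6.7
```

{"fn": "step_arm", "kwargs": {
  "plan": [
    {"claw": 255, "tx": 0.001, "ty": 0, "tz": 0, "turn": 0},
    {"claw": 255, "tx": 0.001, "ty": 0, "tz": 0, "turn": 0}
  ]
}}

```text
time: 19.27
eef_pos: [0.539, 0.1911, 0.0825]
eef_rot: [3.13, -0.262, -0.011]
ft_force: [-16.3, 3.4, 10.3]
grip_width: 0.007
grip_force: 7.9
```

The force rise at the predicted position is the shut stop. I'll back off slowly, raise the arm and check.

{"fn": "step_arm", "kwargs": {
  "plan": [
    {"claw": 255, "tx": -0.003, "ty": 0, "tz": 0, "turn": 0},
    {"claw": 255, "tx": -0.01, "ty": 0, "tz": 0, "turn": 0},
    {"claw": 255, "tx": -0.03, "ty": 0, "tz": 0, "turn": 0},
    {"claw": 255, "tx": -0.06, "ty": 0, "tz": 0, "turn": 0},
    {"claw": 255, "tx": -0.1, "ty": 0, "tz": -0.02, "turn": 0},
    {"claw": 255, "tx": -0.14, "ty": 0, "tz": -0.06, "turn": 0},
    {"claw": 255, "tx": -0.16, "ty": 0, "tz": -0.1, "turn": 0},
    {"claw": 255, "tx": -0.16, "ty": 0, "tz": -0.1, "turn": 0}
  ]
}}

```text
time: 20.27
eef_pos: [0.3839, 0.2178, 0.1851]
eef_rot: [-3.129, 0.261, -0.009]
ft_force: [0.1, 0.1, -0.1]
grip_width: 0.006
grip_force: 0.0
```

```bash
python3 -c "
from h import *
go()
f=grab_frame('wrist');g=grab_frame('side')
cv2.imwrite('pics/w5.png',cv2.resize(np.hstack([f,g]),(800,300),interpolation=cv2.INTER_AREA))"
```

```text
t 20.27 pos [0.3839 0.2178 0.1851] xdir [ 0.9862 -0.1654  0.0057] ydir [-0.1654 -0.9862 -0.0023] F [ 0.053   0.1484 -0.148 ] w 0.006307710789963823 0.0
turn to drawer 0.0018406107923993886
```

View pics/w5.png

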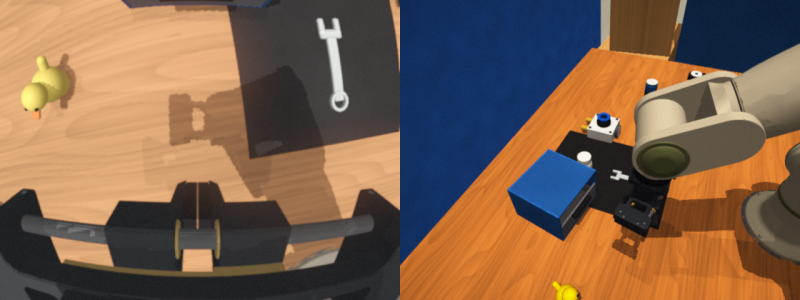

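The drawer is shut in the side view, with only its front panel and lip showing at about (578,205). The jar, duck, spanner and spray can stand where they were, and the gripper is clear. Handing in.

```bash
python3 -c "
from h import *
print(finish_job())"
```

```text
the job is handed in; nothing more can be done
None
```

The tube was freed from the fitting and stood upright in the drawer, the drawer was pushed gently to its stop and the job was handed in; I could not see the tube once the drawer was shut, and no verdict came back.

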